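# Seat the board carrier on the test fixture and hold the probe lever at its third click

### The arm

A 6-joint arm with a two-finger parallel gripper is mounted at the origin on the work surface. World frame = base frame: x ahead of the robot, y to its left, z up, the work surface at z = 0. Lengths are in m, angles in degrees, forces in N, time in s.
With the tool pointing down it reaches from about 0.3 to 0.75 m from the base axis. Payload 8.5 kg.
Tool frame: the origin (TCP) lies midway between the tips of the shut fingers; the grasp point (between the pads) lies 19 mm behind it; z points along the fingers, y is the line along which they close (so a half turn about z gives the same grasp; the last joint's range is limited). The gripper opens to 85 mm and grips with 20 to 120 N. Pads are 22 mm wide; open, the fingers measure 114 mm over their backs; the gripper's body (76 mm by 85 mm) begins 54 mm behind the grasp point. The pads swing forward as they close: fully open they stand 13 mm farther back than shut.
Start: joints at [52.81, 21.807, 74.336, -0, 83.858, -12.336], TCP at [0.231, 0.499, 0.231] pointing down, gripper open.
Joint ranges: [-178.18, 178.18], [-50.72, 133.34], [12.68, 142.11], [-81.47, 261.47], [9.98, 163.14], [-165.26, 165.26]. Speed limits (degrees/s): [136.94, 136.94, 180, 180, 180, 180].

### API

Orientations are given as a 3x3 rotation matrix whose columns are the frame's x, y, z axes.
In Python, from rig import env, viewer, recognise, pinpoint gives the robot as it stands.
- The arm moves only by the tool move_arm, never from a script. Its argument "plan" is text: rows parted by semicolons, each of 7 numbers parted by spaces: the shift along the tool's x, y, z in m, then the turn, a rotation vector about the tool's x, y, z in rad, then the finger opening in m, from 0 to 0.0854. A call has 1 to 12 rows; each row shifts and turns the commanded pose from where the row before left it, along the tool's axes as they then stand; what a row does not reach is not made up. A row lasts 1/8 s, in which the tool goes at most 62.5 mm and 10.7 degrees, less where a joint would pass 70% of its speed; a pose out of reach is approached as far as the arm can. A call is refused whole if a number of a shift passes 0.0625 or a number of a turn 0.188, either way. A call with a gripper value outside its range is refused whole. The fingers move at their own pace and stop on an object; "grip_force" is the grip in N (left out, the last holds). Time passes only in rows, so rows that do not move let the fingers close. It gives the time, the measured TCP pose, the force, the opening and the grip force at its end, in the units of the state.
- env.observe(): the state, without advancing time (a new reading comes with each control period).
- viewer.get_image(name): name is "side" or "top"; returns (picture, depth): 384x512x3 uint8, red, green, blue; 384x512 float32, m along the optical axis (not along the pixel's ray), 0 where there is no reading.
- viewer.calibration(name): a dict with "fx", "fy", "cx", "cy" (pixels), "R" (3x3) and "t" (3): a world point X has camera coordinates R X + t. Camera axes: x right, y down, z forward; pixel columns grow to the right and rows downward; lengths in m; the calibration is good to about 2 mm. A picture is of the moment at which its call begins. calibration takes no time and is no camera call.
- env.close_job(): hands the job in; it is judged then, once.
Trained networks look in the newest picture that a camera, given by its name, has taken for a name from the list of things; names that differ only in an ending like _2 or _b are one class to them, and where a whole thing is asked for, a point or a joint stands for the part that bears it (a point fixed in the world has none). Each returns a list of dicts, best first, with "conf" (0 to 1); they miss things now and then, are a little off and sometimes report something else, mostly with a low value. They report only what shows in the picture. A call takes as long as a camera call. They do not tell look-alikes from the thing itself.
- recognise(camera, name): "extent" ([centre column, centre row, width, height] in pixels, round what is visible of it).
- pinpoint(camera, name): "pixel" ([column, row] in pixels: a listed point, or the origin of a listed thing).
The state is a dict: "time_s": time; "q": joint angles; "qvel": joint speeds; "joint_efforts": joint torques, N m; "position": TCP position; "tool_rot": TCP orientation; "ft_force": force on the tool from outside, world axes, zero at the start; "wrist_torque": the same for the moment, N m; "grip_width": finger opening in m; "gripper_force": force on a finger pad.
Only numpy, scipy, OpenCV 4.12 (cv2) and the standard library are available. Lean on these libraries where they do the work, as an engineer would, in place of code of your own. Each camera call takes 0.05 s, during which the arm holds its last target. There are 200 camera calls.

### The job

Pick up the orange board carrier by its black handle and lower it onto the two pegs of the grey test fixture, letting go only once it is fully home and flat on the deck. Then press the fixture's red spring-return lever down past its first two clicks to the third (its top level with the green mark, short of the red zone) and hold it there: the program finishes while the gripper is still holding the lever down, because it springs back up when let go. Do not press the lever before the carrier is seated and released, and leave the other things on the bench where they are.

Things in the scene. Friction and masses are not known exactly. Their poses are not given: they have to be found in the camera images.
- carrier: Loose orange plate 130 (x) x 90 (y) x 8 mm, 0.2 kg, with a green circuit board on top. Origin: centre of its underside, z up. Through holes of 10 mm diameter at (x, y) = (52, 24) and (-52, 0) mm: it fits only one way round. Starts flat on a 3 mm thick blue mat, x axis within 0.6 rad of world x.
- carrier_handle (a point): Middle of the carrier's black bridge handle, 36 mm above the carrier's underside; axes as the carrier's. The bar is 74 mm long (x), 14 mm wide (y), 12 mm tall, open beneath (18 mm above the board), on two posts at x = +-33 mm. Pinch it here across its width.
- fixture_seat (a point): Centre of the fixed grey fixture's flat deck, 55 mm above the table; x along its 180 mm side, y across (150 mm), z up; x within 0.25 rad of world x. Two steel pegs, 8 mm diameter, 14 mm tall (top 4 mm tapered), stand on the deck at (x, y) = (52, 24) and (-52, 0) mm. The carrier is home with its origin here, axes the same way, underside on the deck.
- lever_top (a point): Middle of the red paddle's top face: press here; it moves with the lever; 82 mm above the table at rest. Axes as the fixture's. The paddle, 44 (x) x 55 (y) x 10 mm, sticks out to -y from a black tower (80 mm wide, 100 mm tall) on the fixture's -y side, whose face is 31 mm from this point on the +y side. Use shut fingers, closing line along x, to clear the tower.
- probe_lever (a joint): How far the red lever is pressed straight down, m: 0 at rest, clicks at 0.012, 0.024, 0.036, bottom stop 0.046. A spring pushes up with about 5 N at rest, 7 N at the third click; clicks add or take up to 3 N in between. It always springs back. Tower marks level with the paddle's top at the clicks: white, white, green; the red band below green is too far.
- screwdriver: Bystander: small screwdriver, 160 mm, lying just past the right edge of the blue mat (robot view); origin on its underside.
- solvent: Bystander: solvent bottle with red cap, 48 mm across, 115 mm tall, at the far side; origin on its underside.
- flux_jar: Bystander: small amber jar with black lid, 44 mm across, 40 mm tall, at the far side; origin on its underside.
- phone: Bystander: dark phone lying flat, 72 x 148 x 8 mm, at the far right; origin on its underside.
- remote: Bystander: black remote control, 150 x 45 x 18 mm, left of the fixture; origin on its underside.
- multimeter: Bystander: yellow multimeter lying flat, 85 x 170 x 40 mm, at the far left; origin on its underside.
- tweezers: Bystander: steel tweezers, 120 mm, lying on the table near the robot; origin on its underside.
Mind the look-alikes: they are no part of the job. Of the things that look like the carrier, the largest one is meant.

How it is judged (in metres and radians):
On the way, in this order (a step that is already met when the one before it is completed fails the run):
1. the carrier is lowered onto the pegs while still in the fingers (within 8 mm of the deck) (z of carrier in the frame of fixture_seat below 0.008 m and horizontal distance between carrier and fixture_seat below 0.005 m and contact force between the fingers and carrier above 1 N), for 0.05 s.
2. the carrier is fully home and released, the lever still up (z of carrier in the frame of fixture_seat below 0.003 m and horizontal distance between carrier and fixture_seat below 0.004 m and angle between the x axis of carrier and the x axis of fixture_seat, either way round below 0.06 rad and angle between carrier's own z axis and vertical below 0.04 rad and contact force between the fingers and carrier below 0.3 N and value of joint probe_lever below 0.004 m), for 0.2 s.
3. the lever is held at its third click by the fingers (value of joint probe_lever between 0.032 and 0.04 m and contact force between the fingers and probe_lever_c0 above 2 N), for 0.3 s.
At the end, for the whole second after the job is handed in: The program ends holding: the fingers press the lever (over 2 N) and keep it still at 32 to 40 mm of travel (third click at 36), while the carrier, released, sits fully home on the pegs: underside within 3 mm of the deck, centre within 4 mm, turned within 0.06 rad and level (all of step 3 and z of carrier in the frame of fixture_seat below 0.003 m and horizontal distance between carrier and fixture_seat below 0.004 m and angle between the x axis of carrier and the x axis of fixture_seat, either way round below 0.06 rad and angle between carrier's own z axis and vertical below 0.04 rad and contact force between the fingers and carrier below 0.3 N and velocity of joint probe_lever between -0.02 and 0.02 m/s and linear speed of carrier below 0.02 m/s); the arm keeps its last pose, push and grip.
It fails at once if the lever is pressed before the carrier is on the pegs (value of joint probe_lever above 0.006 m and (z of carrier in the frame of fixture_seat above 0.008 m or horizontal distance between carrier and fixture_seat above 0.008 m)).
It fails at once if a bystander is moved by more than 30 mm (distance of any of screwdriver, solvent, flux_jar, phone, remote, multimeter, tweezers from where it was at the start of the episode above 0.03 m).
It also fails if it takes over 51 s, if anything falls off the work surface, if the arm or the gripper's body presses on something with over 40 N, if the wrist force passes 120 N, or if a joint passes its speed limit or range.

## Working session

There is one attempt and no reset: what is moved stays moved. The work goes in short steps, Python scripts to look and compute and a tool call to move; the robot and the scene stay as the last step left them, time stands still between calls to the robot, and variables do not carry over. Pictures are saved under pics/ and viewed, at most 10 in all, crops included, and the job is handed in when it is done.

Besides the shell and the picture viewer there is one more tool, called after "Call:" as name(argument=value, ...) on one line, values as JSON. move_arm: Moves the arm, as the interface text tells. Its arguments: {"type":"object","properties":{"plan":{"type":"string"},"grip_force":{"type":"number"}},"required":["plan"]}

```bash
ls; mkdir -p pics; cat > h.py <<'E'
import numpy as np, cv2
from rig import env, viewer, recognise, pinpoint
def world(cam,u,v,depth=None,z=None):
    c=viewer.calibration(cam);R=np.array(c['R']);t=np.array(c['t'])
    r=np.array([(u-c['cx'])/c['fx'],(v-c['cy'])/c['fy'],1.0])
    d=R.T@r;o=-R.T@t
    s=depth if z is None else (z-o[2])/d[2]
    return o+s*d
def pix(cam,X):
    c=viewer.calibration(cam);p=np.array(c['R'])@X+np.array(c['t'])
    return c['fx']*p[0]/p[2]+c['cx'],c['fy']*p[1]/p[2]+c['cy']
E
python3 - <<'E'
from h import *
ims=[]
for c in('top','side'):
    im,d=viewer.get_image(c);np.save(c+'d.npy',d);cv2.imwrite(c+'.png',im[:,:,::-1]);ims.append(im)
    k=viewer.calibration(c);print(c,-np.array(k['R']).T@np.array(k['t']),k['fx'])
    for n in('carrier','carrier_handle','fixture_seat','lever_top'):
        for p in pinpoint(c,n)[:4]:
            u,v=p['pixel'];dd=d[int(v),int(u)]
            print(n,np.round([u,v],1),round(p['conf'],2),np.round(world(c,u,v,dd),4))
    for p in recognise(c,'carrier')[:4]:print('rec',p)
cv2.imwrite('pics/a.png',cv2.resize(ims[0][:,:,::-1],(768,576)))
cv2.imwrite('pics/b.png',ims[1][:,:,::-1])
s=env.observe();print(s['position'],s['tool_rot'],s['time_s'])
E
```

```text
pics
top [ 0.23978913 -0.02240915  1.57748409] 443.96698517344345
carrier [372.5 271.3] 0.78 [ 0.2758 -0.4483  0.0103]
carrier [208.5 253.9] 0.72 [0.3496 0.1213 0.0099]
carrier [296.8 189.2] 0.56 [ 0.5746 -0.1994  0.0073]
carrier_handle [298.9 188.9] 0.88 [ 0.5749 -0.2066  0.0104]
carrier_handle [372.8 273.5] 0.84 [ 0.2684 -0.4501  0.0053]
carrier_handle [203.3 253.7] 0.8 [0.3493 0.1375 0.0304]
fixture_seat [180.6 180.9] 0.67 [0.6061 0.2147 0.0494]
fixture_seat [279.2 143.4] 0.17 [ 0.7357 -0.1393  0.0483]
lever_top [215.1 175.9] 0.72 [0.6138 0.0901 0.0792]
rec {'extent': [375.3, 270.2, 26.8, 31.4], 'conf': 0.9}
rec {'extent': [206.4, 253.2, 30.0, 34.0], 'conf': 0.86}
rec {'extent': [299.6, 188.3, 34.1, 39.3], 'conf': 0.69}
side [-0.09413596 -0.87403669  0.85206507] 448.6284940049782
carrier [180.9 208.6] 0.92 [0.3489 0.1209 0.0076]
carrier [286.1 356.7] 0.81 [ 0.2835 -0.4571  0.0041]
carrier [313.1 235.7] 0.69 [ 0.58   -0.2156  0.0135]
carrier [311.3 224.8] 0.27 [ 0.5805 -0.2046  0.0456]
carrier_handle [291.1 348.5] 0.89 [ 0.2926 -0.4613  0.0301]
carrier_handle [311.6 224.8] 0.56 [ 0.5812 -0.2051  0.0455]
fixture_seat [233.8 152.5] 0.87 [0.6194 0.2307 0.0523]
lever_top [258.3 160.8] 0.75 [0.6286 0.1029 0.0798]
rec {'extent': [181.3, 206.3, 33.3, 27.0], 'conf': 0.71}
rec {'extent': [312.2, 238.1, 51.8, 35.1], 'conf': 0.67}
rec {'extent': [288.7, 357.8, 54.0, 39.8], 'conf': 0.56}
[0.23115977 0.49902443 0.23131316] [[-9.07380330e-01  4.20310524e-01 -7.11473127e-06]
 [ 4.20310524e-01  9.07380329e-01 -3.92303022e-05]
 [-1.00331417e-05 -3.85872010e-05 -9.99999999e-01]] 0.6
```

View pics/a.png

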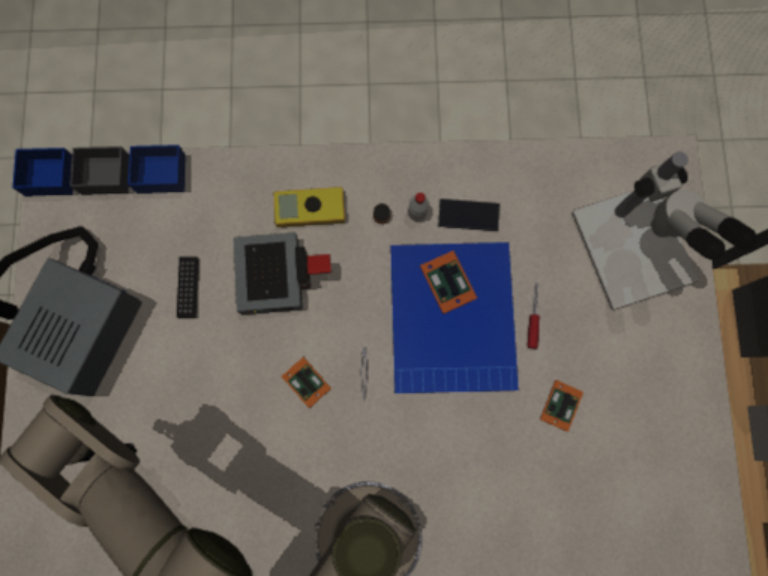

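View pics/b.png

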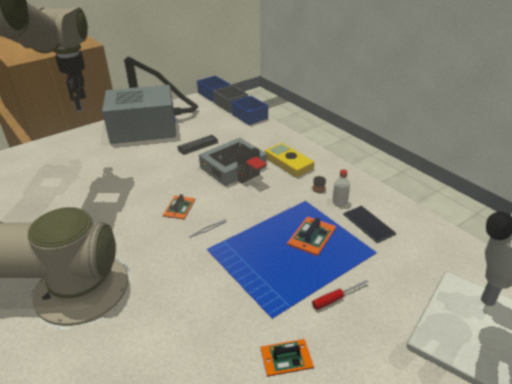

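The top view (768-px picture) shows three orange boards, at (449,281) on the blue mat, (306,381) and (562,405). The one on the mat is the largest and lies where the description says, so it should be the carrier. The fixture is at (268,272) with its red paddle at (318,264). I'll confirm with one enlarged crop and fit outlines.

```bash
python3 - <<'E'
from h import *
t=cv2.imread('top.png');s=cv2.imread('side.png')
A=cv2.resize(t[155:215,265:335],None,fx=5.6,fy=5.6,interpolation=cv2.INTER_CUBIC)
B=cv2.resize(t[145:215,145:225],None,fx=5,fy=5,interpolation=cv2.INTER_CUBIC)
C=cv2.resize(s[205:265,280:345],None,fx=5,fy=5,interpolation=cv2.INTER_CUBIC)
D=cv2.resize(s[130:195,190:275],None,fx=5,fy=4,interpolation=cv2.INTER_CUBIC)
W=np.zeros((600,800,3),np.uint8)
def put(I,x,y):
    I=I[:600-y,:800-x];W[y:y+I.shape[0],x:x+I.shape[1]]=I
put(A,0,0);put(B,400,0);put(cv2.resize(C,None,fx=.85,fy=.85),0,340);put(D,400,352)
cv2.imwrite('pics/c.png',W)
hsv=cv2.cvtColor(t,cv2.COLOR_BGR2HSV);d=np.load('topd.npy')
for (x0,x1,y0,y1) in((270,330,160,215),(355,395,245,295),(185,225,235,275)):
    m=np.zeros(t.shape[:2],np.uint8)
    m[y0:y1,x0:x1]=((hsv[...,0]<22)&(hsv[...,1]>130)&(hsv[...,2]>60))[y0:y1,x0:x1]
    ys,xs=np.nonzero(m);P=np.array([world('top',x,y,z=.011)[:2] for x,y in zip(xs,ys)],np.float32)
    r=cv2.minAreaRect(P);print('orange',len(P),r)
# heights around
for n,(x0,x1,y0,y1),zlo,zhi in(('fixture',(150,206,150,212),.04,.07),('tower',(185,215,150,205),.09,.12),('lever',(200,226,160,190),.07,.09),('handle',(270,330,160,215),.03,.05)):
    Q=np.array([world('top',x,y,d[y,x]) for y in range(y0,y1) for x in range(x0,x1)])
    Q=Q[(Q[:,2]>zlo)&(Q[:,2]<zhi)]
    if len(Q)>5:print(n,len(Q),np.median(Q,0),cv2.minAreaRect(Q[:,:2].astype(np.float32)))
m=(((hsv[...,0]<6)|(hsv[...,0]>174))&(hsv[...,1]>150)&(hsv[...,2]>60)).astype(np.uint8);m[:,:195]=0;m[:,228:]=0;m[:155]=0;m[195:]=0
ys,xs=np.nonzero(m);P=np.array([world('top',x,y,z=.082)[:2] for x,y in zip(xs,ys)],np.float32);print('paddle',len(P),cv2.minAreaRect(P),P.mean(0))
E
```

```text
orange 380 ((0.579744279384613, -0.2048579454421997), (0.12774626910686493, 0.0877385213971138), 23.30006980895996)
orange 259 ((0.2802046239376068, -0.4534795582294464), (0.06842319667339325, 0.0984649658203125), 64.63692474365234)
orange 247 ((0.34840258955955505, 0.13794922828674316), (0.09788902848958969, 0.06821352243423462), 40.79985809326172)Traceback (most recent call last):
  File "<stdin>", line 20, in <module>
  File "h.py", line 4, in world
    c=viewer.calibration(cam);R=np.array(c['R']);t=np.array(c['t'])
ValueError: time passes only in moves, steps and waits
```

View pics/c.png

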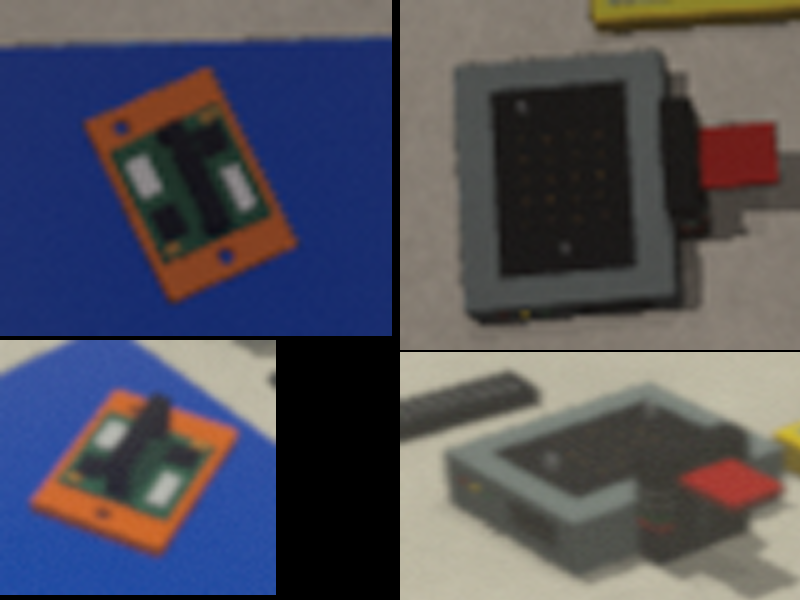

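The crop confirms it: the board on the mat measures 128 x 88 mm (the look-alikes are 98 x 68) and has holes at upper left and lower middle, as described. Pegs show at about (169.2,166.4) and (178,194.6) in the top image. Next I'll refine the fixture.

```bash
sed -i 's/^def world/import functools\nK=functools.lru_cache(None)(viewer.calibration)\ndef world/; s/c=viewer.calibration(cam)/c=K(cam)/' h.py
cat > m.py <<'E'
from h import *
def cen(g,u,v,r=3):
    y0,x0=int(round(v))-r,int(round(u))-r;w=g[y0:y0+2*r+1,x0:x0+2*r+1].astype(float);w=np.clip(w-np.percentile(w,70),0,None)
    Y,X=np.mgrid[y0:y0+2*r+1,x0:x0+2*r+1];return (w*X).sum()/w.sum(),(w*Y).sum()/w.sum()
E
python3 - <<'E'
from m import *
t=cv2.imread('top.png');s=cv2.imread('side.png');d=np.load('topd.npy');hsv=cv2.cvtColor(t,cv2.COLOR_BGR2HSV)
for n,I,L in(('top',t,((169.2,166.4),(178,194.6))),('side',s,((190+150/5,130+(460-352)/4),(190+250/5,130+(410-352)/4)))):
    g=cv2.cvtColor(I,cv2.COLOR_BGR2GRAY)
    P=[]
    for u,v in L:
        c=cen(g,u,v);p=world(n,*c,z=.067 if n=='top' else .063);P.append(p);print(n,'peg',np.round(c,2),np.round(p,4))
    e=(P[0]-P[1])[:2] if n=='top' else (P[1]-P[0])[:2];a=np.arctan2(e[1],e[0])-np.arctan2(24,104)
    R=np.array([[np.cos(a),-np.sin(a)],[np.sin(a),np.cos(a)]]);print('len',np.linalg.norm(e),'yaw',a,'centre',(P[0]+P[1])[:2]/2-R@[0,.012])
def region(x0,x1,y0,y1,zlo,zhi):
    Q=np.array([world('top',x,y,d[y,x]) for y in range(y0,y1) for x in range(x0,x1)]);Q=Q[(Q[:,2]>zlo)&(Q[:,2]<zhi)]
    return len(Q),np.round(np.median(Q,0),4),cv2.minAreaRect(Q[:,:2].astype(np.float32))
print('fix',region(150,200,150,212,.04,.065));print('tower',region(185,215,150,205,.088,.12));print('handle',region(270,330,160,215,.03,.05))
m=(((hsv[...,0]<6)|(hsv[...,0]>174))&(hsv[...,1]>150)&(hsv[...,2]>60));m[:,:195]=0;m[:,228:]=0;m[:155]=0;m[195:]=0
ys,xs=np.nonzero(m);P=np.array([world('top',x,y,z=.082)[:2] for x,y in zip(xs,ys)],np.float32);print('paddle',len(P),cv2.minAreaRect(P),P.mean(0))
# grey frame outline
g=(hsv[...,1]<70)&(hsv[...,2]>55)
E
```

```text
top peg [168.55 165.17] [0.66   0.2547 0.067 ]
top peg [177.55 194.09] [0.5551 0.2223 0.067 ]
len 0.10979234527407172 yaw 0.07287339095908826 centre [0.60841034 0.22656644]
side peg [219.88 156.52] [0.5587 0.223  0.063 ]
side peg [240.97 141.47] [0.6714 0.2619 0.063 ]
len 0.11927227164667617 yaw 0.10520748581524927 centre [0.61630386 0.23047953]
fix (2061, array([0.6043, 0.2259, 0.0558]), ((0.6076738238334656, 0.22535458207130432), (0.1820681244134903, 0.14942145347595215), 3.1514973640441895))
tower (161, array([0.6122, 0.1372, 0.1001]), ((0.6143423318862915, 0.12178811430931091), (0.08039268106222153, 0.05627148970961571), 3.488494873046875))
handle (84, array([ 0.5812, -0.207 ,  0.044 ]), ((0.5811582803726196, -0.2069246768951416), (0.07239951193332672, 0.014546317048370838), 23.188426971435547))
paddle 180 ((0.613632082939148, 0.10044210404157639), (0.04227090999484062, 0.051993370056152344), 4.855594635009766) [0.6133921  0.10032015]
```

Grasp target is (0.5805,-0.206) with tool y at -66.7°. The straight move at z 0.23 clears everything.

Call:
move_arm(plan="-0.0472 -0.0379 0 0 0 0 0.06;-0.0472 -0.0379 0 0 0 0 0.06;-0.0472 -0.0379 0 0 0 0 0.06;-0.0472 -0.0379 0 0 0 0 0.06;-0.0472 -0.0379 0 0 0 0 0.06;-0.0472 -0.0379 0 0 0 0 0.06;-0.0472 -0.0379 0 0 0 0 0.06;-0.0472 -0.0379 0 0 0 0 0.06;-0.0472 -0.0379 0 0 0 0 0.06;-0.0472 -0.0379 0 0 0 0 0.06;-0.0472 -0.0379 0 0 0 0 0.06;-0.0472 -0.0379 0 0 0 0 0.06")

```text
time_s: 2.1
position: [0.5546, -0.1537, 0.2314]
tool_rot: [[-0.907, 0.421, 0.0], [0.421, 0.907, 0.0], [-0.0, 0.0, -1.0]]
ft_force: [0.4, -0.4, 0.3]
grip_width: 0.0598
gripper_force: 0.0
```

Call:
move_arm(plan="-0.0472 -0.0379 0 0 0 0 0.06;0 0 0 0 0 0.18 0.06;0 0 0 0 0 0.18 0.06;0 0 0 0 0 0.18 0.06;0 0 0 0 0 0.18 0.06;0 0 0 0 0 0.18 0.06;0 0 0 0 0 0.18 0.06;0 0 0 0 0 0.18 0.06;0 0 0 0 0 0.18 0.06;0 0 0 0 0 0.18 0.06;0 0 0 0 0 0.18 0.06;0 0 0 0 0 0.18 0.06")

```text
time_s: 3.6
position: [0.5808, -0.2059, 0.2313]
tool_rot: [[0.751, 0.661, -0.0], [0.661, -0.751, 0.0], [-0.0, -0.0, -1.0]]
ft_force: [-0.3, 0.1, -0.3]
grip_width: 0.0602
gripper_force: 0.0
```

Call:
move_arm(plan="0 0 0 0 0 0.18 0.06;0 0 0 0 0 0.142 0.06;0 0 0 0 0 0 0.06")

```text
time_s: 3.98
position: [0.5808, -0.2059, 0.2313]
tool_rot: [[0.918, 0.396, -0.0], [0.396, -0.918, 0.0], [-0.0, -0.0, -1.0]]
ft_force: [0.1, -0.9, 0.3]
grip_width: 0.06
gripper_force: 0.0
```

Call:
move_arm(plan="0 0 0.05 0 0 0 0.05;0 0 0.05 0 0 0 0.05;0 0 0.05 0 0 0 0.05;0 0 0.04 0 0 0 0.05;0 0 0.02 0 0 0 0.05;0 0 0 0 0 0 0.05;0 0 0 0 0 0 0;0 0 0 0 0 0 0;0 0 0 0 0 0 0;0 0 0 0 0 0 0;0 0 0 0 0 0 0", grip_force=40)

```text
time_s: 5.35
position: [0.5815, -0.2064, 0.0227]
tool_rot: [[0.919, 0.395, 0.002], [0.395, -0.919, -0.001], [0.002, 0.002, -1.0]]
ft_force: [0.0, 0.5, 6.3]
grip_width: 0.0127
gripper_force: 40.2
```

Call:
move_arm(plan="0 0 -0.01 0 0 0 0;0 0 -0.03 0 0 0 0;0 0 -0.05 0 0 0 0;0 0 -0.06 0 0 0 0;0 0 0 0 0 0 0;0 0 0 0 0 0 0")

```text
time_s: 6.1
position: [0.5802, -0.2055, 0.1706]
tool_rot: [[0.919, 0.395, -0.001], [0.395, -0.919, 0.001], [-0.001, -0.001, -1.0]]
ft_force: [0.1, -1.0, -2.7]
grip_width: 0.0132
gripper_force: 39.2
```

```bash
python3 - <<'E'
from h import *
s=env.observe();print(s['position'],s['tool_rot'],s['ft_force'],s['grip_width'])
S=[]
for c,(x0,x1,y0,y1) in(('top',(255,345,145,225)),('side',(260,360,150,250))):
    im,d=viewer.get_image(c);cv2.imwrite(c+'1.png',im[:,:,::-1]);np.save(c+'1d.npy',d)
    S.append(cv2.resize(im[y0:y1,x0:x1,::-1],(400,400),interpolation=cv2.INTER_CUBIC))
cv2.imwrite('pics/d.png',np.hstack(S))
E
```

```text
[ 0.58023469 -0.20554478  0.17064323] [[ 9.18740154e-01  3.94859855e-01 -1.49141499e-03]
 [ 3.94861334e-01 -9.18740320e-01  8.67279143e-04]
 [-1.02776937e-03 -1.38570629e-03 -9.99998512e-01]] [ 0.05730552 -0.97343557 -2.66039802] 0.013208988991195209
```

View pics/d.png

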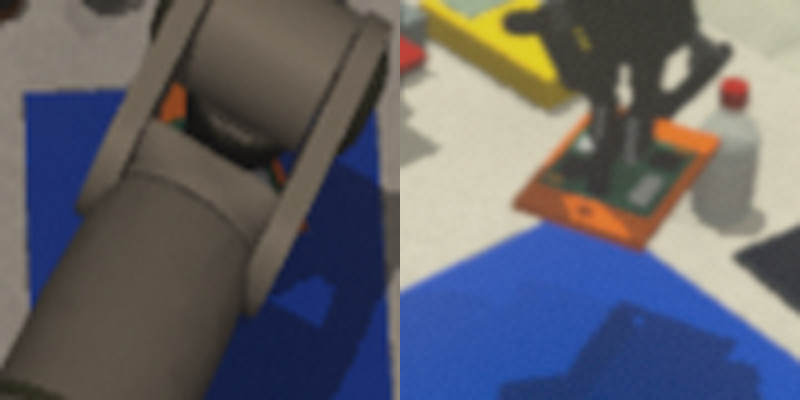

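```bash
cat > fit.py <<'E'
from h import *
from scipy.optimize import minimize
def fit(img,cam,p0,hx,hy,z,edges,ch,n=40,sig=0.8,extra=None):
    g=cv2.GaussianBlur(img.astype(np.float32)@np.array(ch,np.float32),(0,0),sig)
    gx=cv2.Sobel(g,cv2.CV_32F,1,0);gy=cv2.Sobel(g,cv2.CV_32F,0,1)
    c=K(cam);R=np.array(c['R']);t=np.array(c['t'])
    def proj(X):
        q=X@R.T+t;return np.stack([c['fx']*q[:,0]/q[:,2]+c['cx'],c['fy']*q[:,1]/q[:,2]+c['cy']],1)
    E={'+x':((hx,-hy),(hx,hy)),'-x':((-hx,-hy),(-hx,hy)),'+y':((-hx,hy),(hx,hy)),'-y':((-hx,-hy),(hx,-hy))}
    def cost(p):
        a=p[2];M=np.array([[np.cos(a),-np.sin(a)],[np.sin(a),np.cos(a)]]);s=0
        for e in edges:
            lo,hi=edges[e];u=np.linspace(lo,hi,n)[:,None];A,B=map(np.array,E[e])
            P=(A+(B-A)*u)@M.T+np.array(p[:2])
            q=proj(np.c_[P,np.full(n,z)]);d=q[-1]-q[0];nn=np.array([-d[1],d[0]])/np.linalg.norm(d)
            q=q.astype(np.float32)[:,None]
            v=cv2.remap(gx,q,None,cv2.INTER_LINEAR)*nn[0]+cv2.remap(gy,q,None,cv2.INTER_LINEAR)*nn[1]
            s-=abs(v.mean())
        return s
    best=None
    for dx in(-.004,0,.004):
        for dy in(-.004,0,.004):
            sx=np.array([p0[0]+dx,p0[1]+dy,p0[2]]);S=np.vstack([sx]+[sx+np.eye(3)[i]*(.003,.003,.03)[i] for i in range(3)])
            r=minimize(cost,sx,method='Nelder-Mead',options=dict(initial_simplex=S,xatol=1e-5,fatol=1e-3))
            if best is None or r.fun<best.fun:best=r
    return np.round(best.x,4),round(best.fun,1)
E
python3 - <<'E'
from fit import *
full={k:(.06,.94) for k in('+x','-x','+y','-y')}
for c in('top','side'):
    I=cv2.imread(c+'.png')
    print(c,'carrier',fit(I,c,(.580,-.205,.406),.065,.045,.011,full,(-1,0,1)))
    e=dict(full);e['-y']=(.03,.22)
    for ch in((.33,.33,.33),(1,0,-1)):print(c,'fixture',fit(I,c,(.608,.226,.06),.09,.075,.055,e,ch))
    print(c,'paddle',fit(I,c,(.6136,.1004,.06),.022,.0275,.082,{k:full[k] for k in('+x','-x','-y')},(-.5,-.5,1)))
E
```

```text
top carrier (array([ 0.5803, -0.2054,  0.4044]), np.float64(-1698.3))
top fixture (array([0.6078, 0.2271, 0.0473]), np.float64(-424.8))
top fixture (array([0.6058, 0.2248, 0.0681]), np.float64(-144.7))
top paddle (array([0.6144, 0.1009, 0.0638]), np.float64(-562.2))
side carrier (array([ 0.5821, -0.2077,  0.416 ]), np.float64(-1787.2))
side fixture (array([0.6078, 0.2225, 0.05  ]), np.float64(-457.4))
side fixture (array([0.609 , 0.2213, 0.0645]), np.float64(-142.9))
side paddle (array([0.6154, 0.0973, 0.0494]), np.float64(-600.6))
```

Call:
move_arm(plan="0.0245 -0.0482 0 0 0 0 0;0.0245 -0.0482 0 0 0 0 0;0.0245 -0.0482 0 0 0 0 0;0.0245 -0.0482 0 0 0 0 0;0.0245 -0.0482 0 0 0 0 0;0.0245 -0.0482 0 0 0 0 0;0.0245 -0.0482 0 0 0 0 0;0.0245 -0.0482 0 0 0 0 0;0 0 0 0 0 0.1162 0;0 0 0 0 0 0.1162 0;0 0 0 0 0 0.1162 0;0 0 0 0 0 0 0")

```text
time_s: 7.7
position: [0.6083, 0.2257, 0.1698]
tool_rot: [[0.998, 0.058, -0.003], [0.058, -0.998, -0.0], [-0.003, 0.0, -1.0]]
ft_force: [-0.7, 0.3, -2.0]
grip_width: 0.0134
gripper_force: 39.6
```

Call:
move_arm(plan="0 0 0.04 0 0 0 0;0 0 0.03 0 0 0 0;0 0 0 0 0 0 0;0 0 0 0 0 0 0")

```text
time_s: 8.2
position: [0.6093, 0.2258, 0.1024]
tool_rot: [[0.998, 0.058, 0.002], [0.058, -0.998, 0.0], [0.002, -0.0, -1.0]]
ft_force: [0.1, 0.9, -1.8]
grip_width: 0.0131
gripper_force: 39.6
```

```bash
python3 - <<'E'
from fit import *
s=env.observe();print(s['position'],np.array(s['tool_rot']).round(4).tolist(),s['ft_force'])
im,d=viewer.get_image('side');I=np.ascontiguousarray(im[:,:,::-1]);cv2.imwrite('side2.png',I)
z=s['position'][2]-.0197+.008
full={'-x':(.06,.94),'-y':(.06,.94),'+x':(.06,.94)}
print(fit(I,'side',(.608,.226,.058),.065,.045,z,full,(-1,0,1)))
cv2.imwrite('pics/e.png',cv2.resize(I[110:200,185:285],(700,600),interpolation=cv2.INTER_CUBIC))
E
```

```text
[0.60929693 0.22582611 0.10240487] [[0.9983, 0.0582, 0.0015], [0.0582, -0.9983, 0.0003], [0.0015, -0.0002, -1.0]] [ 0.08960484  0.89955578 -1.79929692]
(array([0.6093, 0.2171, 0.0412]), np.float64(-617.5))
```

View pics/e.png

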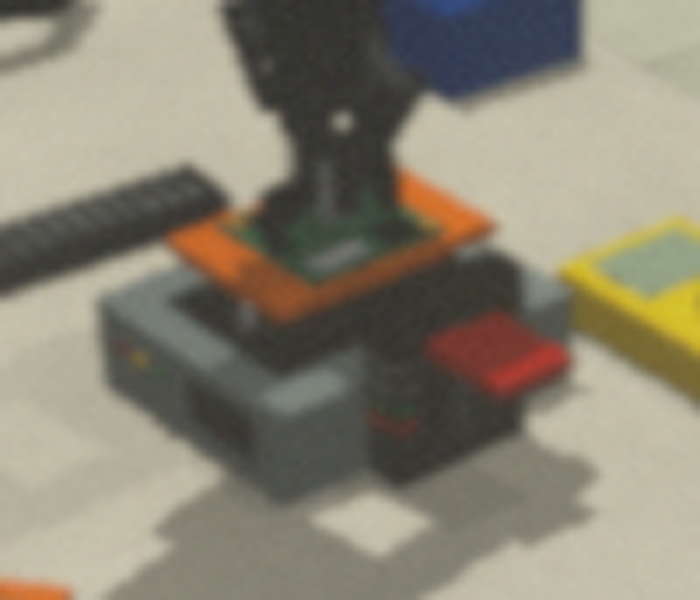

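The carrier is held flat just above the fixture, with the front peg visible below its left corner (248,315). The y fit may have locked onto the wrong plate edge, so I'll check that.

```bash
python3 - <<'E'
from fit import *
I=cv2.imread('side2.png');z=.1024-.0197
f=(.06,.94)
for nm,zz,e in(('top',z+.008,{'-x':f,'-y':f,'+x':(.05,.6),'+y':(.03,.25)}),('bot',z,{'-x':f,'-y':f}),('topxy',z+.008,{'-x':f,'-y':f})):
    for s in(.6,1.):
        print(nm,fit(I,'side',(.608,.223,.058),.065,.045,zz,e,(-1,0,1),sig=s),fit(I,'side',(.608,.223,.058),.065,.045,zz,e,(.3,.3,.3),sig=s))
J=cv2.imread('side.png')
for nm,zz,e in(('bot',.003,{'-x':f,'-y':f}),('topxy',.011,{'-x':f,'-y':f}),('all',.011,{'-x':f,'-y':f,'+x':(.05,.6),'+y':(.03,.25)})):
    print('pre',nm,fit(J,'side',(.581,-.206,.41),.065,.045,zz,e,(-1,0,1)))
E
```

```text
top (array([0.6088, 0.2323, 0.0991]), np.float64(-928.2)) (array([0.6106, 0.2251, 0.017 ]), np.float64(-312.0))
top (array([0.6089, 0.2326, 0.1012]), np.float64(-770.2)) (array([0.61  , 0.2239, 0.0136]), np.float64(-266.2))
bot (array([0.614 , 0.2281, 0.0538]), np.float64(-418.7)) (array([ 0.6176,  0.2217, -0.0511]), np.float64(-110.6))
bot (array([0.6138, 0.2277, 0.0589]), np.float64(-362.5)) (array([ 0.6178,  0.2212, -0.0477]), np.float64(-93.3))
topxy (array([0.6073, 0.2171, 0.0543]), np.float64(-418.9)) (array([ 0.6107,  0.2105, -0.0549]), np.float64(-110.8))
topxy (array([0.6072, 0.2167, 0.0539]), np.float64(-362.8)) (array([ 0.6111,  0.2103, -0.058 ]), np.float64(-93.5))
pre bot (array([ 0.5857, -0.205 ,  0.4087]), np.float64(-1087.6))
pre topxy (array([ 0.5796, -0.2106,  0.412 ]), np.float64(-1087.1))
pre all (array([ 0.5827, -0.2084,  0.389 ]), np.float64(-1977.2))
```

Call:
move_arm(plan="-0.0007 -0.0005 0.01 0 0 0 0;0 0 0 0 0 0 0;0 0 0 0 0 0 0")

```text
time_s: 8.62
position: [0.608, 0.2262, 0.0915]
tool_rot: [[0.998, 0.057, 0.0], [0.057, -0.998, 0.0], [0.0, -0.0, -1.0]]
ft_force: [0.3, -0.3, -1.8]
grip_width: 0.0132
gripper_force: 39.6
```

Call:
move_arm(plan="0 0 0.002 0 0 0 0;0 0 0.002 0 0 0 0;0 0 0 0 0 0 0")

```text
time_s: 9.0
position: [0.6079, 0.2262, 0.0871]
tool_rot: [[0.998, 0.057, -0.0], [0.057, -0.998, -0.0], [-0.0, 0.0, -1.0]]
ft_force: [0.4, 0.1, -1.5]
grip_width: 0.013
gripper_force: 39.6
```

Call:
move_arm(plan="0 0 0.0015 0 0 0 0;0 0 0.0015 0 0 0 0;0 0 0 0 0 0 0")

```text
time_s: 9.38
position: [0.6079, 0.226, 0.0841]
tool_rot: [[0.998, 0.057, -0.0], [0.057, -0.998, -0.0], [-0.0, 0.0, -1.0]]
ft_force: [-0.3, -1.5, -1.6]
grip_width: 0.0134
gripper_force: 39.6
```

The pegs have entered the holes with only a slight sideways push toward -y. I'll carry on with a small correction.

Call:
move_arm(plan="0 0.0004 0.0015 0 0 0 0;0 0 0.0015 0 0 0 0;0 0 0 0 0 0 0")

```text
time_s: 9.75
position: [0.6079, 0.2257, 0.0811]
tool_rot: [[0.998, 0.057, -0.0], [0.057, -0.998, -0.0], [-0.0, 0.0, -1.0]]
ft_force: [-1.1, -1.0, -1.9]
grip_width: 0.0132
gripper_force: 39.6
```

Call:
move_arm(plan="0 0 0.0015 0 0 0 0;0 0 0.0015 0 0 0 0;0 0 0 0 0 0 0")

```text
time_s: 10.12
position: [0.6079, 0.2257, 0.0781]
tool_rot: [[0.998, 0.057, -0.0], [0.057, -0.998, -0.0], [-0.0, 0.0, -1.0]]
ft_force: [1.1, -0.6, -2.6]
grip_width: 0.0132
gripper_force: 39.6
```

Call:
move_arm(plan="0 0 0.001 0 0 0 0;0 0 0.001 0 0 0 0;0 0 0 0 0 0 0")

```text
time_s: 10.5
position: [0.608, 0.2258, 0.0762]
tool_rot: [[0.998, 0.057, -0.0], [0.057, -0.998, -0.0], [-0.0, 0.0, -1.0]]
ft_force: [-1.6, -0.9, -2.2]
grip_width: 0.013
gripper_force: 39.7
```

Call:
move_arm(plan="0 0 0.001 0 0 0 0;0 0 0.0005 0 0 0 0;0 0 0 0 0 0 0")

```text
time_s: 10.88
position: [0.608, 0.2258, 0.0748]
tool_rot: [[0.998, 0.057, -0.0], [0.057, -0.998, -0.0], [-0.0, 0.0, -1.0]]
ft_force: [-0.2, -1.3, -2.0]
grip_width: 0.0132
gripper_force: 39.8
```

Call:
move_arm(plan="0 0 0.001 0 0 0 0;0 0 0.0005 0 0 0 0;0 0 0 0 0 0 0")

```text
time_s: 11.25
position: [0.608, 0.2258, 0.0748]
tool_rot: [[0.998, 0.057, 0.001], [0.057, -0.998, -0.0], [0.001, 0.0, -1.0]]
ft_force: [-4.4, -2.6, 9.2]
grip_width: 0.0128
gripper_force: 41.1
```

Call:
move_arm(plan="0 0 0.0005 0 0 0 0;0 0 0 0 0 0 0")

```text
time_s: 11.5
position: [0.608, 0.2258, 0.0747]
tool_rot: [[0.998, 0.057, 0.001], [0.057, -0.998, -0.0], [0.001, 0.0, -1.0]]
ft_force: [-6.6, -3.2, 12.0]
grip_width: 0.013
gripper_force: 41.5
```

Call:
move_arm(plan="0 0 -0.001 0 0 0 0;0 0 -0.0005 0 0 0 0.02;0 0 0 0 0 0 0.035;0 0 0 0 0 0 0.045;0 0 0 0 0 0 0.045;0 0 0 0 0 0 0.045")

```text
time_s: 12.25
position: [0.608, 0.2258, 0.0742]
tool_rot: [[0.998, 0.057, -0.0], [0.057, -0.998, 0.0], [-0.0, -0.0, -1.0]]
ft_force: [-0.6, -0.6, -0.0]
grip_width: 0.0454
gripper_force: 0.0
```

Call:
move_arm(plan="0 0 -0.02 0 0 0 0.045;0 0 -0.05 0 0 0 0.045;0 0 -0.05 0 0 0 0.045;0 0 -0.05 0 0 0 0.02;0 0 0 0 0 0 0;0 0 0 0 0 0 0;0 0 0 0 0 0 0")

```text
time_s: 13.12
position: [0.6076, 0.2257, 0.2427]
tool_rot: [[0.998, 0.057, -0.003], [0.057, -0.998, -0.0], [-0.003, 0.0, -1.0]]
ft_force: [-0.4, -0.1, -0.0]
grip_width: -0.0002
gripper_force: 0.0
```

```bash
python3 - <<'E'
from fit import *
s=env.observe();print(s['position'],s['q'],s['ft_force'],s['grip_width'])
im,d=viewer.get_image('side');I=np.ascontiguousarray(im[:,:,::-1]);cv2.imwrite('side3.png',I)
f=(.06,.94)
print(fit(I,'side',(.612,.227,.058),.065,.045,.063,{'-x':f,'-y':f},(-1,0,1)))
print('paddle',fit(I,'side',(.6136,.1004,.06),.022,.0275,.082,{k:f for k in('+x','-x','-y')},(-.5,-.5,1)))
cv2.imwrite('pics/f.png',cv2.resize(I[110:200,185:285],(700,600),interpolation=cv2.INTER_CUBIC))
E
```

```text
[0.60760261 0.22571429 0.24270421] [9.93448189e+00 3.17890336e+01 5.55218857e+01 1.13256868e-03
 9.28568444e+01 9.66576324e+01] [-0.41409051 -0.05166866 -0.04214076] -0.0001853992884407082
(array([0.6064, 0.2182, 0.0388]), np.float64(-362.5))
paddle (array([0.6143, 0.0944, 0.0448]), np.float64(-320.9))
```

View pics/f.png

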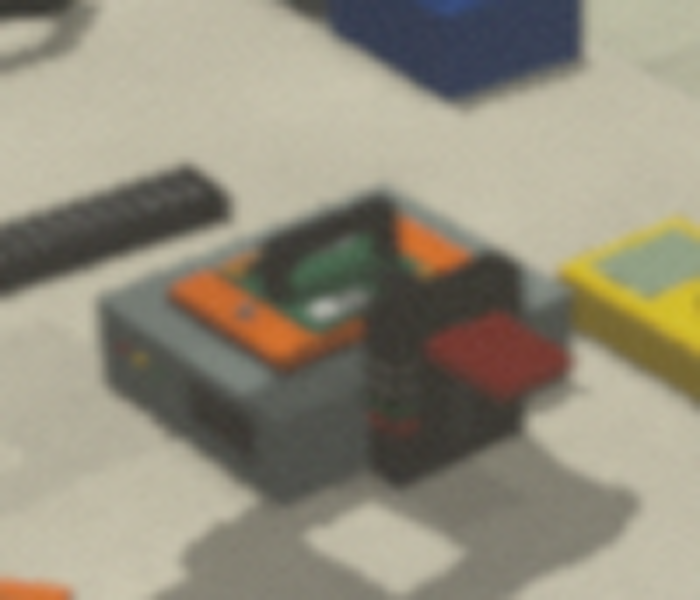

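The carrier sits flat with the peg showing in its hole at (245,312), and the lever is still up. Next I'll go above the paddle with shut fingers.

Call:
move_arm(plan="0 0.0425 0 0 0 0 0;0 0.0425 0 0 0 0 0;0 0.0425 0 0 0 0 0;0 0 0 0 0 -0.1745 0;0 0 0 0 0 -0.1745 0;0 0 0 0 0 -0.1745 0;0 0 0 0 0 -0.1745 0;0 0 0 0 0 -0.1745 0;0 0 0 0 0 -0.1745 0;0 0 0 0 0 -0.1745 0;0 0 0 0 0 -0.1745 0;0 0 0 0 0 -0.1745 0")

```text
time_s: 14.68
position: [0.6151, 0.0985, 0.2434]
tool_rot: [[-0.063, 0.998, -0.002], [0.998, 0.063, 0.0], [0.0, -0.002, -1.0]]
ft_force: [0.4, -0.5, 0.0]
grip_width: -0.0003
gripper_force: 0.0
```

Call:
move_arm(plan="0 0 0.05 0 0 0 0;0 0 0.05 0 0 0 0;0 0 0.04 0 0 0 0;0 0 0 0 0 0 0;0 0 0 0 0 0 0;0 0 0 0 0 0 0")

```text
time_s: 15.42
position: [0.6161, 0.0985, 0.1062]
tool_rot: [[-0.057, 0.998, 0.003], [0.998, 0.057, -0.0], [-0.0, 0.003, -1.0]]
ft_force: [1.2, 0.0, 0.2]
grip_width: 0.0002
gripper_force: 0.0
```

Call:
move_arm(plan="0 -0.001 0.01 0 0 0 0;0 0 0.01 0 0 0 0;0 0 0 0 0 0 0;0 0 0 0 0 0 0")

```text
time_s: 15.92
position: [0.6144, 0.0985, 0.0844]
tool_rot: [[-0.057, 0.998, 0.0], [0.998, 0.057, 0.0], [0.0, 0.0, -1.0]]
ft_force: [-0.5, -0.4, 0.1]
grip_width: 0.0003
gripper_force: 0.0
```

Call:
move_arm(plan="0 0 0.003 0 0 0 0;0 0 0.003 0 0 0 0;0 0 0 0 0 0 0;0 0 0 0 0 0 0")

```text
time_s: 16.42
position: [0.6147, 0.0984, 0.0795]
tool_rot: [[-0.057, 0.998, 0.002], [0.998, 0.057, -0.0], [-0.0, 0.002, -1.0]]
ft_force: [-1.8, -0.0, 7.5]
grip_width: 0.0001
gripper_force: 4.1
```

Call:
move_arm(plan="0 0 0.003 0 0 0 0;0 0 0.003 0 0 0 0;0 0 0.003 0 0 0 0;0 0 0.003 0 0 0 0;0 0 0.003 0 0 0 0;0 0 0.003 0 0 0 0;0 0 0.003 0 0 0 0;0 0 0.003 0 0 0 0;0 0 0.003 0 0 0 0;0 0 0 0 0 0 0;0 0 0 0 0 0 0")

```text
time_s: 17.8
position: [0.6146, 0.0984, 0.0516]
tool_rot: [[-0.057, 0.998, 0.001], [0.998, 0.057, -0.0], [-0.0, 0.001, -1.0]]
ft_force: [-0.8, 0.0, 6.3]
grip_width: 0.0005
gripper_force: 3.2
```

Call:
move_arm(plan="0 0 0.0025 0 0 0 0;0 0 0.0025 0 0 0 0;0 0 0 0 0 0 0;0 0 0 0 0 0 0")

```text
time_s: 18.3
position: [0.6146, 0.0984, 0.0466]
tool_rot: [[-0.057, 0.998, 0.001], [0.998, 0.057, -0.0], [-0.0, 0.001, -1.0]]
ft_force: [-0.2, -0.2, 6.0]
grip_width: -0.0002
gripper_force: 3.2
```

```bash
python3 - <<'E'
from h import *
im,d=viewer.get_image('side');I=np.ascontiguousarray(im[:,:,::-1])
s=env.observe();print(s['position'],s['ft_force'],np.abs(s['qvel']).max())
cv2.imwrite('pics/g.png',cv2.resize(I[130:190,195:275],(800,600),interpolation=cv2.INTER_CUBIC))
for p in pinpoint('side','lever_top')[:1]:print(p,pix('side',np.array([.6145,.100,.046])),pix('side',np.array([.6145,.100,.082])))
E
```

```text
[0.61462436 0.09842007 0.0465785 ] [-0.14403771  0.08327497  7.33511319] 0.12951462509629702
{'pixel': [231.2, 155.9], 'conf': 0.64} (np.float64(255.40717792989906), np.float64(171.4555815887587)) (np.float64(255.28541166622784), np.float64(162.03993349427043))
```

View pics/g.png

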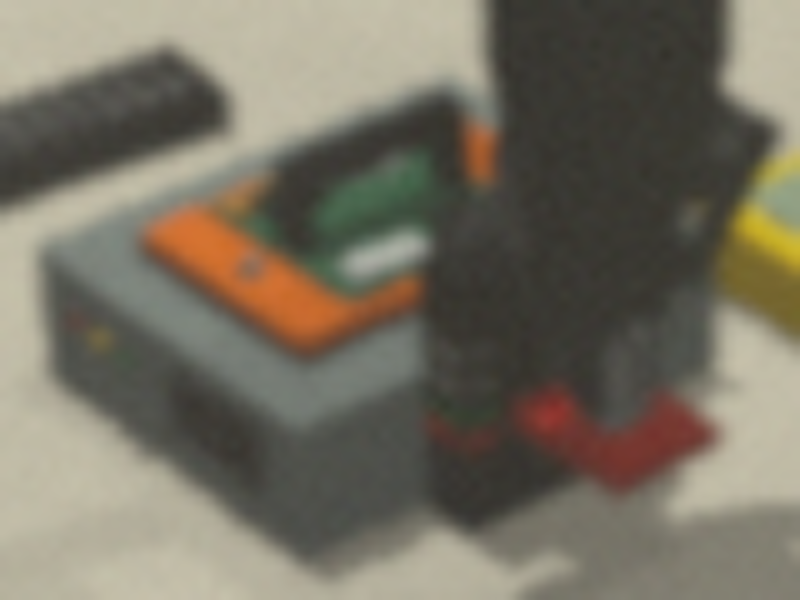

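The fingers hold the paddle about 35.5 mm down (z 0.0466, about 6–7 N), roughly level with the green mark at (455,410). The carrier is still home. I'll dwell briefly, then hand in.

Call:
move_arm(plan="0 0 0.0003 0 0 0 0;0 0 0 0 0 0 0;0 0 0 0 0 0 0;0 0 0 0 0 0 0;0 0 0 0 0 0 0;0 0 0 0 0 0 0")

```text
time_s: 19.15
position: [0.6146, 0.0984, 0.0464]
tool_rot: [[-0.057, 0.998, 0.001], [0.998, 0.057, -0.0], [-0.0, 0.001, -1.0]]
ft_force: [0.5, 0.5, 7.4]
grip_width: -0.0003
gripper_force: 3.4
```

```bash
python3 -c "
from rig import env
s=env.observe();print(s['position'],s['ft_force']);print(env.close_job())"
```

```text
[0.61463098 0.09841743 0.04636247] [0.49194687 0.49066204 7.3697483 ]
the job is handed in; nothing more can be done
None
```

The job is handed in at about 19 s of the 51 s allowed, with no verdict returned: the carrier is released flat on both pegs, and the shut fingers hold the lever about 35.6 mm down (third click at 36) with about 7 N.

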